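# Prise a clipped tile strip from the snapper's catch tray into the tub

### The job

A cut terracotta strip is clipped under the two spring rollers of the tile snapper's sloping catch tray. Take the yellow-handled pry hook from its fork stand, lever the strip's lower edge up past the rollers with the hook's foot, and hang the hook back upright on its stand. Then take the freed strip out of the tray and lay it flat on the bottom of the grey tub without dropping it, leaving the tiles, hammer, tape measure, bottle and mug where they are.

Things in the scene. Friction and masses are not known exactly. Their poses are not given: they have to be found in the camera images.
- snapper: Fixed tile snapper: grey and aluminium base 170 x 400 mm (long along y), bed top 90 mm high, front face at x = -60 mm. Origin: on the table under the base; its -x side, with the catch tray, faces the robot. End posts 190 mm high at y = +/-185 mm; dark sliding head at y = 85 to 155 mm, top 185 mm high.
- front_rail (a point): Middle of the front one of the snapper's two steel guide rails, on its axis (rails 16 mm thick, along the snapper's y, 165 mm above the table). The rails overhang the upper half of the catch tray, so an upright gripper body does not fit over the strip's front end; one leaning back towards the robot by 20 to 40 degrees does.
- lever_end (a point): Free end of the red lever arm (20 to 28 mm thick), 249 mm above the table, 360 mm out along the snapper's +y; the arm slopes down from there to the head. Leave it alone.
- tray: The snapper's fixed catch tray, 80 mm wide, sloping up away from the robot at 30 degrees. Origin: on its floor, at the middle of the seated strip's lower front edge, 45 mm above the table; x up the slope, y left, z normal to the floor. The strip lies at x = 0 to 100 mm, between 7 mm high side guides (y = +/-31.5 to 37.5 mm), a back stop, 4 mm high front stops and two rollers.
- roller_left (a point): Axis of the left white sprung roller (10 mm diameter, 12 mm long, at y = 25 mm, z = 14 mm of the tray), at rest. The rollers overlap the strip's top by 2.5 mm; when its front edge is levered up with about 8 N they give way down the slope and spring back under it. Past them (lower edge over 16 mm from the tray floor) the strip stays resting on them, 18 mm up.
- roller_right (a point): Axis of the right roller, at y = -25 mm of the tray. Below the rollers stand two dark end stops, 28 mm high, at x = -15 to -20 mm, y = +/-19 to 29 mm of the tray, so that a freed strip cannot slide off; lift it over them.
- pry_gap (a point): Middle of the gap under the strip's front edge: between the rollers (y = +/-19 mm) the tray floor is cut out from its front to 28 mm up the slope, open below and in front, so that the hook's foot fits in under the strip.
- strip: The cut terracotta strip, 100 (x) x 60 (y) x 9 (z) mm, about 0.11 kg. Origin: centre of its underside; x up the slope, z out of the top face.
- strip_front (a point): Middle of the strip's lower front edge, on its underside (50 mm from its origin along its -x).
- hook: Loose pry hook, 0.17 kg. Origin: on its axis at the underside of its steel collar (30 x 42 x 8 mm); z up the handle, x the way the foot points. Yellow handle 26 (x) x 24 (y) mm, z = 8 to 74 mm; steel shank 12 (x) x 10 (y) mm down to z = -85 mm; foot 14 mm wide, 4 mm thick, x = -6 to +26 mm, z = -85 to -81 mm. Starts hanging upright on the stand, foot away from the robot.
- hook_foot (a point): Tip of the hook's foot, on the foot's upper face (x = 26, z = -81 mm in the hook's frame).
- stand: Fixed fork stand: foot plate 120 x 110 mm; two blue prongs 20 mm wide, tops 105 mm above the table, along x from -36 mm (open end, towards the robot) to a post at +35 mm, with a 22 mm gap. The hook's collar rests on both prongs, its shank in the gap; the foot, pointing along x, passes up and down through the gap. Origin: on the table under where the hook hangs.
- tub: Fixed grey open tub, 160 (x) x 200 (y) x 50 mm high, walls and floor about 4 mm. Origin: centre of its underside.
- tile_a: Square terracotta tile 150 x 150 x 10 mm, lowest of a stack of three; leave alone. Origin: centre of its underside.
- tile_b: Square terracotta tile 150 x 150 x 10 mm, middle of a stack of three; leave alone. Origin: centre of its underside.
- tile_c: Square terracotta tile 150 x 150 x 10 mm, top of a stack of three; leave alone. Origin: centre of its underside.
- hammer: Hammer with wooden handle, 280 mm long, lying on the table; leave alone.
- tape: Orange tape measure, 68 x 62 x 36 mm; leave alone.
- sealer: White bottle, 66 mm diameter, 190 mm high; leave alone.
- mug: Blue mug, 80 mm diameter, 90 mm high; leave alone.

How it is judged:
By the outcome, as a careful person would: the job done as asked, in the order asked, and still so for the second after the job is handed in, with the robot touching nothing.
It also fails if it takes over 61 s, if anything falls off the work surface, if the arm or the gripper's body presses on something with over 40 N, if the wrist force passes 120 N, or if a joint passes its speed limit or range.

### The arm

A 6-joint arm with a two-finger parallel gripper is mounted at the origin on the work surface. World frame = base frame: x ahead of the robot, y to its left, z up, the work surface at z = 0. Lengths are in mm, angles in rad, forces in N, time in s.
With the tool pointing down it reaches from about 325 to 900 mm from the base axis. Payload 3.5 kg.
Tool frame: the origin (TCP) lies on the mounting face of the last link; the fingertips stand 173 mm ahead of it and the grasp point (between the pads) lies 155 mm ahead of it; z points along the fingers, y is the line along which they close (so a half turn about z gives the same grasp; the last joint's range is limited). The gripper opens to 85 mm and grips with 20 to 120 N. Pads are 22 mm wide; open, the fingers measure 114 mm over their backs; the gripper's body (76 mm by 85 mm) begins 54 mm behind the grasp point. The pads swing forward as they close: fully open they stand 13 mm farther back than shut.
Start: joints at [-1.292, 0.276, -0.026, 1.268, 0, 1.467], TCP at [232.858, -580, 404.713] pointing down, gripper open.
Joint ranges: [-3.12, 3.12], [-0.85, 1.88], [-1.08, 1.24], [-1.95, 2.15], [-1.57, 1.53], [-3.14, 3.14]. Speed limits (rad/s): [2.57, 2.57, 3.14, 3.14, 3.14, 3.14].

### API

Orientations are given as a unit quaternion [w, x, y, z].
In Python, from plant import ctrl gives the robot as it stands.
- The arm moves only by the shell command python3 -m inch 'ROWS' [OPENING] [FORCE]. ROWS is JSON, a list of rows, each a list of 2 entries, a list of its own where there are three numbers: the shift along the tool's x, y, z in units of 200 mm (1.0 is 200 mm), then the turn, a rotation vector about the tool's x, y, z in units of 45 degrees (1.0 is 45 degrees). In form: [[[dx, dy, dz], [ax, ay, az]], ...]. A call has 1 to 8 rows; each row is the pose to reach, as a shift and turn from the pose commanded when the call began, along the tool's axes at that moment; what a row does not reach only later rows make up. A row lasts 1/10 s, in which the tool goes at most 50 mm and 8.59 degrees, less where a joint would pass 70% of its speed; a pose out of reach is approached as far as the arm can. A call with a number of a shift or a turn outside -1 to 1 is refused whole. A call with a gripper value outside its range is refused whole. OPENING is the closure, from 0 (fully open) to 1 (shut), set as the call begins (- or left out, the last holds). The fingers move at their own pace and stop on an object; FORCE is the grip in N (left out, the last holds). Time passes only in rows, so rows that repeat a pose let the fingers close. It gives the time, the measured TCP pose, the force, the opening and the grip force at its end, in the units of the state.
- ctrl.sense(): the state, without advancing time (a new reading comes with each control period).
- ctrl.read_camera(name): name is "scene" or "top"; returns a dict with "frame" (480x640x3 uint8, blue, green, red), "fx", "fy", "cx", "cy" (pixels), "D" ([k1, k2, p1, p2, k3] as OpenCV has them; the pictures are not rectified), "eye" and "rotation" of the camera in the world. Camera axes: x right, y down, z forward; pixel columns grow to the right and rows downward; lengths in mm; the calibration is good to about 2 mm. A picture is of the moment at which its call begins. There is no depth.
- ctrl.job_done(): hands the job in; it is judged then, once.
The state is a dict: "time_s": time; "joint_pos": joint angles; "dq": joint speeds; "effort": joint torques, N m; "tcp_pos": TCP position; "tcp_rot": TCP orientation; "ft_force": force on the tool from outside, world axes, zero at the start; "ft_torque": the same for the moment, N m; "grip_width": opening from 0.0 (shut) to 1.0 (fully open); "finger_force": force on a finger pad.
Only numpy, scipy, OpenCV 4.12 (cv2) and the standard library are available. Lean on these libraries where they do the work, as an engineer would, in place of code of your own. Each camera call takes 0.05 s, during which the arm holds its last target. There are 200 camera calls.

## Working session

There is one attempt and no reset: what is moved stays moved. The work goes in short steps, Python scripts to look and compute and a shell command to move; the robot and the scene stay as the last step left them, time stands still between calls to the robot, and variables do not carry over. Pictures are saved under pics/ and viewed, at most 10 in all, crops included, and the job is handed in when it is done.

```bash
ls; mkdir -p pics; python3 - <<'E'
from plant import ctrl
import cv2,numpy as np
for n in("scene","top"):
    c=ctrl.read_camera(n); cv2.imwrite(f"pics/{n}0.png",c["frame"]); print(n,{k:np.round(v,3).tolist() for k,v in c.items() if k!="frame"})
print(ctrl.sense())
E
```

```text
pics
scene {'fx': 456.812, 'fy': 456.812, 'cx': 322.272, 'cy': 241.684, 'D': [0.037, 0.0, 0.0, 0.0, 0.0], 'eye': [1074.615, 578.327, 1351.294], 'rotation': [-0.111, 0.333, 0.895, -0.274]}
top {'fx': 535.425, 'fy': 535.425, 'cx': 319.299, 'cy': 234.039, 'D': [-0.047, 0.0, 0.0, 0.0, 0.0], 'eye': [236.836, 5.367, 1695.331], 'rotation': [-0.069, 0.709, -0.699, 0.071]}
{'time_s': 0.1, 'joint_pos': array([-1.29240999e+00,  2.77069650e-01, -2.77337975e-02,  1.26800935e+00,
       -6.12899904e-06,  1.46738902e+00]), 'dq': array([-0.00143142, -0.00115326,  0.00552515, -0.00155086,  0.00128697,
        0.00163483]), 'effort': array([ 5.36975876e-04, -4.46709108e+01,  2.96127731e+01,  8.48867116e-03,
       -2.30243131e-06,  6.47676472e-06]), 'tcp_pos': array([ 232.75359007, -579.66063187,  403.66795811]), 'tcp_rot': array([-1.00411161e-03,  9.81833968e-01,  1.89739405e-01, -9.11503336e-05]), 'ft_force': array([-1.02131312,  0.585508  , -0.04176852]), 'ft_torque': array([-0.03600078, -0.02839917, -0.00934812]), 'finger_force': 0.0, 'grip_width': 0.9994861579234748}
```

View pics/scene0.png

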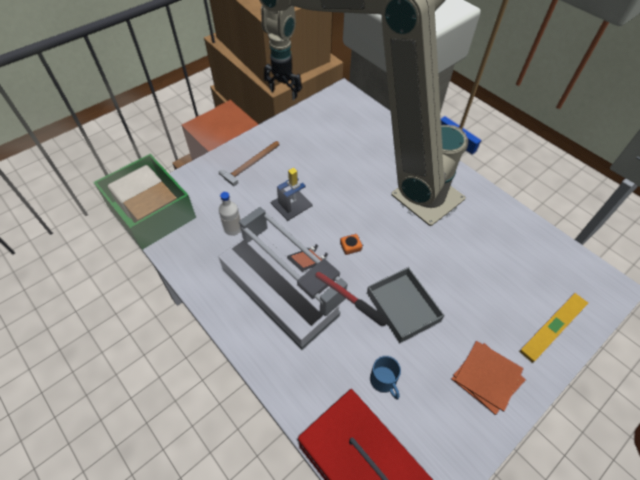

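View pics/top0.png

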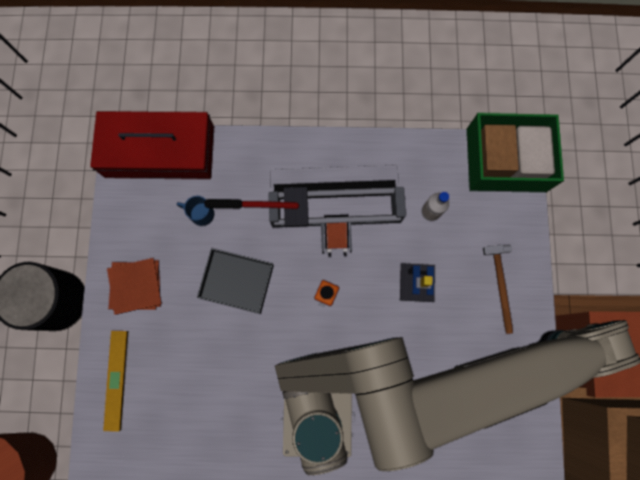

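Both views show the scene: the top view has the stand at (418,282), strip at (337,236) and tub at (236,281). The scene view has the hook at (293,180) and the strip at (303,259). I'll zoom in on both.

```bash
python3 - <<'E'
import cv2,numpy as np
t=cv2.imread("pics/top0.png");s=cv2.imread("pics/scene0.png")
a=cv2.resize(t[190:310,300:450],None,fx=5.3,fy=5,interpolation=cv2.INTER_CUBIC)[:, :795]
cv2.imwrite("pics/topc.png",a)
b=cv2.resize(s[160:280,230:380],None,fx=5.3,fy=5,interpolation=cv2.INTER_CUBIC)
cv2.imwrite("pics/scenec.png",b)
E
```

```text
(no output)
```

View pics/topc.png

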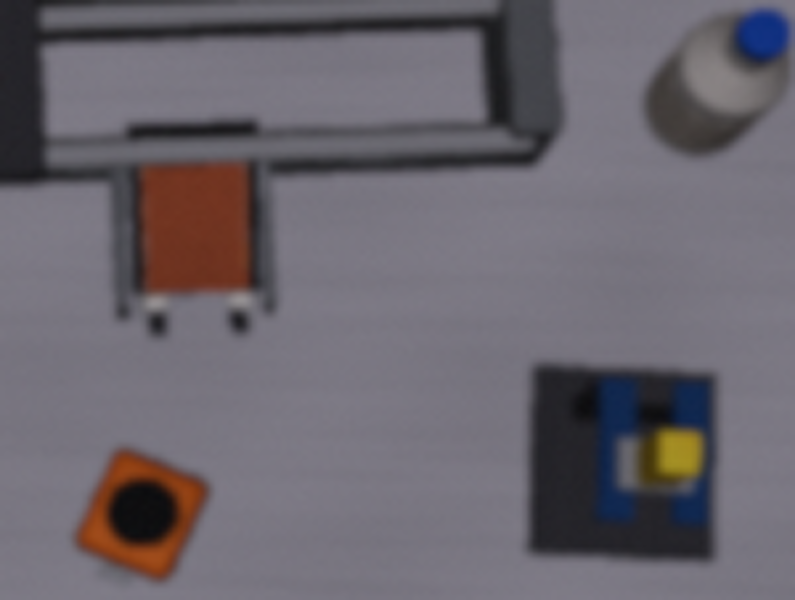

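View pics/scenec.png

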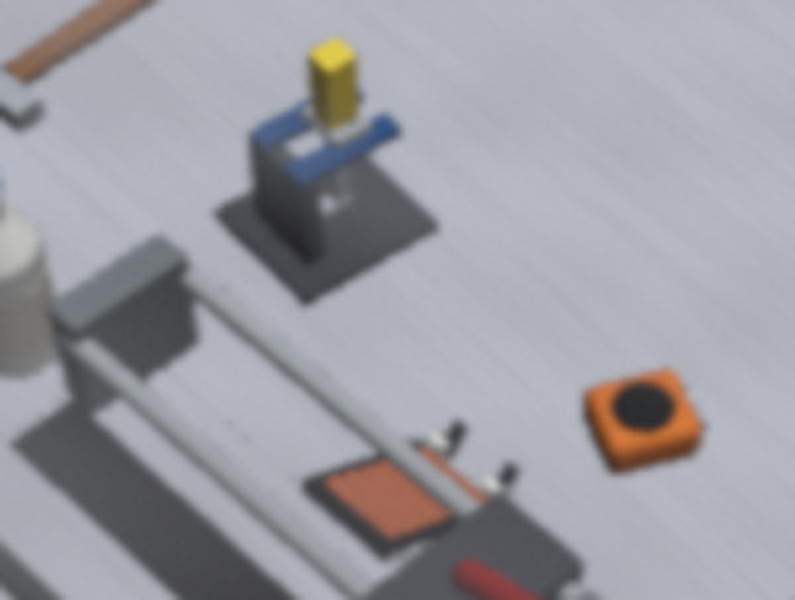

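The top crop shows the strip's front edge at about (143–250, 290), the white rollers at (155,300) and (240,300), the handle top at (680,453) and the blue prongs at x≈617 and 693. The scene crop shows the handle top at (333,54), the rollers at (440,438) and (494,482), and the foot pointing towards the post.

```bash
cat > h.py <<'E'
import numpy as np,cv2
from scipy.spatial.transform import Rotation as R
from plant import ctrl
Q=lambda q:R.from_quat(np.r_[q[1:],q[0]])
C={}
def cam(n):
    if n not in C: C[n]=ctrl.read_camera(n)
    return C[n]
def ray(n,uv):
    c=cam(n);K=np.array([[c["fx"],0,c["cx"]],[0,c["fy"],c["cy"]],[0,0,1.]])
    p=cv2.undistortPoints(np.array(uv,float).reshape(-1,1,2),K,np.array(c["D"],float))[:,0]
    d=Q(c["rotation"]).apply(np.c_[p,np.ones(len(p))]); return np.array(c["eye"],float),d/np.linalg.norm(d,axis=1)[:,None]
def plane(n,uv,z):
    e,d=ray(n,uv); return e+d*((z-e[2])/d[:,2])[:,None]
def tri(uvt,uvs):
    e1,d1=ray("top",uvt);e2,d2=ray("scene",uvs);out=[]
    for a,b in zip(d1,d2):
        A=np.c_[a,-b];t=np.linalg.lstsq(A,e2-e1,rcond=None)[0];p,q=e1+a*t[0],e2+b*t[1]
        out.append(np.r_[(p+q)/2,np.linalg.norm(p-q)])
    return np.array(out)
def proj(n,P):
    c=cam(n);K=np.array([[c["fx"],0,c["cx"]],[0,c["fy"],c["cy"]],[0,0,1.]])
    r=Q(c["rotation"]).inv();return cv2.projectPoints(np.array(P,float).reshape(-1,1,3),r.as_rotvec(),r.apply(-np.array(c["eye"],float)),K,np.array(c["D"],float))[0][:,0]
def mask(n,lo,hi,box):
    m=cv2.inRange(cv2.cvtColor(cam(n)["frame"],cv2.COLOR_BGR2HSV),lo,hi);z=np.zeros_like(m);x0,y0,x1,y1=box;z[y0:y1,x0:x1]=m[y0:y1,x0:x1];return z
def cnts(m,amin=15): return sorted([c for c in cv2.findContours(m,cv2.RETR_EXTERNAL,cv2.CHAIN_APPROX_NONE)[0] if cv2.contourArea(c)>=amin],key=cv2.contourArea,reverse=True)
E
python3 - <<'E'
from h import *
np.set_printoptions(precision=1,suppress=True)
T=lambda p:[[300+(x+.5)/5.3-.5,190+(y+.5)/5-.5] for x,y in p]
S=lambda p:[[230+(x+.5)/5.3-.5,160+(y+.5)/5-.5] for x,y in p]
print("handle top",plane("top",T([(680,453)]),179),tri(T([(680,453)]),S([(333,54)])))
print("rollers L,R",tri(T([(155,302),(240,300)]),S([(494,482),(440,438)])), plane("top",T([(155,302),(240,300)]),60))
print("stops tops", plane("top",T([(157,322),(239,321)]),65))
for nm,lo,hi,box,z in (("blue",(105,120,60),(125,255,255),(400,255,440,305),105),("yel",(20,120,100),(35,255,255),(400,255,440,305),179),("terra",(0,100,80),(15,255,255),(318,215,358,255),53)):
    for c in cnts(mask("top",lo,hi,box)):
        r=cv2.minAreaRect(c);b=cv2.boxPoints(r);print(nm,cv2.contourArea(c),r[0],"\n",plane("top",b,z))
print("stand plate",plane("top",T([(535,367),(715,375),(713,559),(529,551)]),5))
print("front rail lower edge",plane("top",T([(45,165),(520,143)]),165), plane("top",T([(45,147),(500,127)]),165))
# tub rim
m=cam("top")["frame"][230:325,185:290].astype(int)
g=cv2.cvtColor(cam("top")["frame"],cv2.COLOR_BGR2GRAY);z=np.zeros_like(g);z[235:325,190:285]=(g[235:325,190:285]<88)*255
for c in cnts(z,500): r=cv2.minAreaRect(c);print("tub",r,"\n",plane("top",cv2.boxPoints(r),50),plane("top",[r[0]],50))
E
```

```text
handle top [[ 412.4 -309.5  179. ]] [[ 412.1 -309.2  178.5    1. ]]
rollers L,R [[514.9 -28.3  64.3   1.2]
 [517.2 -78.   62.9   1. ]] [[516.  -28.9  60. ]
 [518.  -78.6  60. ]]
stops tops [[502.7 -30.1  65. ]
 [504.  -77.8  65. ]]
blue 105.5 (416.0, 279.5) 
 [[ 463.2 -281.1  105. ]
 [ 463.4 -299.2  105. ]
 [ 382.5 -297.4  105. ]
 [ 382.2 -279.5  105. ]]
blue 44.0 (430.0, 270.5) 
 [[ 463.8 -323.3  105. ]
 [ 464.  -341.4  105. ]
 [ 436.8 -340.7  105. ]
 [ 436.6 -322.6  105. ]]
blue 27.5 (429.5, 290.0) 
 [[ 403.6 -321.8  105. ]
 [ 403.8 -336.8  105. ]
 [ 379.9 -336.2  105. ]
 [ 379.8 -321.2  105. ]]
yel 58.5 (428.0, 280.5) 
 [[ 424.3 -298.7  179. ]
 [ 424.6 -321.6  179. ]
 [ 398.9 -320.9  179. ]
 [ 398.6 -298.1  179. ]]
terra 453.5 (336.5, 235.0) 
 [[603.1 -22.4  53. ]
 [604.  -82.1  53. ]
 [527.4 -82.4  53. ]
 [526.6 -23.2  53. ]]
stand plate [[ 486.6 -259.4    5. ]
 [ 482.9 -368.1    5. ]
 [ 365.7 -363.8    5. ]
 [ 369.4 -254.     5. ]]
front rail lower edge [[ 578.5   34.9  165. ]
 [ 595.7 -228.1  165. ]] [[ 589.4   35.1  165. ]
 [ 605.2 -217.1  165. ]]
tub ((235.25643920898438, 280.2933349609375), (66.65655517578125, 52.12294006347656), 14.676392555236816) 
 [[365.3 375.6  50. ]
 [522.9 343.2  50. ]
 [472.7 140.2  50. ]
 [317.1 175.9  50. ]] [[418.8 258.4  50. ]]
```

```bash
cat >> h.py <<'E'
def pose(yaw,lean):
    c,s=np.cos(yaw),np.sin(yaw);C_,S_=np.cos(lean),np.sin(lean)
    x=np.array([c*C_,s*C_,S_]);z=np.array([c*S_,s*S_,-C_]);return R.from_matrix(np.c_[x,np.cross(z,x),z])
def go(grasp,yaw,lean,g=155):
    s=ctrl.sense();r0=Q(s["tcp_rot"]);r=pose(yaw,lean);p=np.array(grasp)-r.apply([0,0,g])
    print("d",np.round(r0.inv().apply(p-s["tcp_pos"])/200,3).tolist(),np.round((r0.inv()*r).as_rotvec(True)/45,3).tolist(),"J",np.round(s["joint_pos"],2),"t",s["time_s"])
YS,YT=-.04,.058
HK=np.array([412.3,-309.7,105.])
TO=np.array([529.,-52.8,45.])
def tray(x,y,z):
    c,s=np.cos(YT),np.sin(YT);a=np.pi/6
    return TO+x*np.array([c*np.cos(a),s*np.cos(a),np.sin(a)])+y*np.array([-s,c,0])+z*np.array([-c*np.sin(a),-s*np.sin(a),np.cos(a)])
E
python3 -c "
from h import *
go(HK+[0,0,145],YS,0);go(HK+[0,0,42],YS,0)"
```

```text
d [1.336, -0.919, -0.004] [-0.002, 0.0, 0.537] J [-1.29  0.28 -0.03  1.27  0.    1.47] t 0.2
d [1.336, -0.918, 0.511] [-0.002, 0.0, 0.537] J [-1.29  0.28 -0.03  1.27  0.    1.47] t 0.2
```

```bash
python3 -m inch '[[[0.2,-0.14,0],[0,0,0.1]],[[0.45,-0.31,0],[0,0,0.25]],[[0.7,-0.48,0],[0,0,0.4]],[[0.9,-0.62,0],[0,0,0.537]],[[0.9,-0.62,0],[0,0,0.537]],[[0.9,-0.62,0],[0,0,0.537]]]' 0 100; python3 -c "
from h import *
go(HK+[0,0,145],YS,0)"
```

```text
time_s: 0.8
tcp_pos: [354.8, -395.3, 404.6]
tcp_rot: [-0.001, 1.0, -0.018, -0.0]
ft_force: [-0.8, -0.7, 0.0]
grip_width: 0.999
finger_force: 0.0
d [0.272, -0.438, -0.002] [-0.001, 0.0, 0.005] J [-0.96  0.11 -0.23  1.23  0.    2.22] t 0.8
```

```bash
sed -i 's/return R.from_matrix(np.c_\[x,np.cross(z,x),z\])/return R.from_matrix(np.c_[-x,-np.cross(z,x),z])/' h.py
python3 -m inch '[[[0.272,-0.438,0],[0,0,-0.19]],[[0.272,-0.438,0],[0,0,-0.38]],[[0.272,-0.438,0],[0,0,-0.57]],[[0.272,-0.438,0],[0,0,-0.76]],[[0.272,-0.438,0],[0,0,-0.95]]]'
python3 -m inch '[[[0,0,0],[0,0,-0.19]],[[0,0,0],[0,0,-0.38]],[[0,0,0],[0,0,-0.57]],[[0,0,0],[0,0,-0.76]],[[0,0,0],[0,0,-0.95]]]' |head -1
python3 -m inch '[[[0,0,0],[0,0,-0.19]],[[0,0,0],[0,0,-0.38]],[[0,0,0],[0,0,-0.57]],[[0,0,0],[0,0,-0.76]],[[0,0,0],[0,0,-0.95]]]' |head -1
python3 -m inch '[[[0,0,0],[0,0,-0.19]],[[0,0,0],[0,0,-0.38]],[[0,0,0],[0,0,-0.57]],[[0,0,0],[0,0,-0.76]],[[0,0,0],[0,0,-0.95]]]' |head -1
python3 -c "
from h import *
go(HK+[0,0,145],YS,0);go(HK+[0,0,42],YS,0)"
```

```text
time_s: 1.3
tcp_pos: [411.7, -312.9, 404.6]
tcp_rot: [0.0, 0.937, 0.349, -0.0]
ft_force: [0.6, 0.1, -0.2]
grip_width: 0.997
finger_force: 0.0
time_s: 1.8
time_s: 2.3
time_s: 2.8
d [-0.002, 0.02, -0.002] [-0.001, -0.0, -0.194] J [-0.78  0.09 -0.26  1.23 -0.   -0.58] t 2.8
d [-0.002, 0.02, 0.513] [-0.001, -0.0, -0.194] J [-0.78  0.09 -0.26  1.23 -0.   -0.58] t 2.8
```

```bash
python3 -m inch '[[[0,0.02,0],[0,0,-0.19]],[[0,0.02,0.1],[0,0,-0.194]],[[0,0.02,0.2],[0,0,-0.194]],[[0,0.02,0.3],[0,0,-0.194]],[[0,0.02,0.4],[0,0,-0.194]],[[0,0.02,0.513],[0,0,-0.194]],[[0,0.02,0.513],[0,0,-0.194]]]'; python3 - <<'E'
from h import *
go(HK+[0,0,42],YS,0)
t=cam("top")["frame"];s=cam("scene")["frame"]
a=np.hstack([cv2.resize(t[245:315,385:455],(400,400),interpolation=2),cv2.resize(s[130:230,240:340],(400,400),interpolation=2)])
cv2.imwrite("pics/g1.png",a)
E
```

```text
time_s: 3.5
tcp_pos: [410.7, -308.3, 298.9]
tcp_rot: [-0.003, 0.023, 1.0, 0.002]
ft_force: [0.0, 0.7, -0.3]
grip_width: 1.003
finger_force: 0.0
d [-0.008, -0.007, -0.015] [0.005, -0.007, -0.007] J [-0.77  0.17 -0.4   1.01 -0.   -0.72] t 3.5
```

View pics/g1.png

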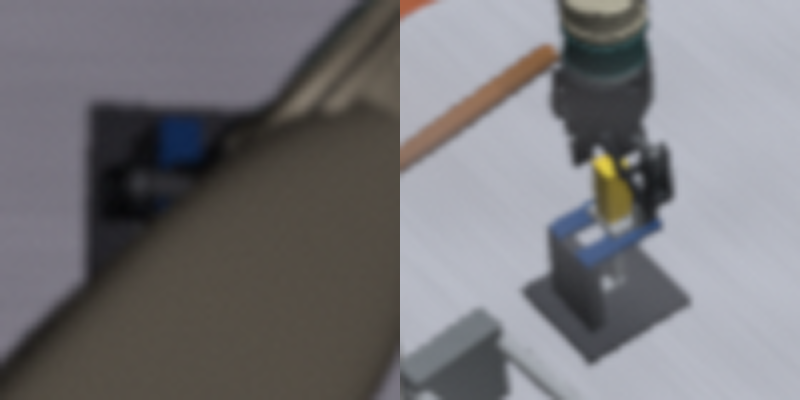

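The handle at (615,190) in the right half stands between the open fingers. I'll close the gripper and lift.

```bash
python3 -m inch '[[[0,0,0],[0,0,0]],[[0,0,0],[0,0,0]],[[0,0,0],[0,0,0]],[[0,0,0],[0,0,0]],[[0,0,0],[0,0,0]],[[0,0,0],[0,0,0]],[[0,0,0],[0,0,0]],[[0,0,0],[0,0,0]]]' 1 100
python3 -m inch '[[[0,0,-0.05],[0,0,0]],[[0,0,-0.15],[0,0,0]],[[0,0,-0.3],[0,0,0]],[[0,0,-0.45],[0,0,0]],[[0,0,-0.6],[0,0,0]],[[0,0,-0.6],[0,0,0]]]'
python3 - <<'E'
from h import *
s=ctrl.sense();np.set_printoptions(precision=1,suppress=True);print(s["tcp_pos"],s["ft_force"])
c=cam("scene");m=mask("scene",(20,120,60),(35,255,255),(230,110,360,230))
for k in cnts(m,5):print(cv2.boundingRect(k))
r=Q(s["tcp_rot"]);P=s["tcp_pos"]+r.apply([[0,0,155]])
h=P-[0,0,42]
print(proj("scene",np.vstack([P,h+[0,0,74],h+[26,0,-83],h+[-6,0,-83]])))
cv2.imwrite("pics/g2.png",cv2.resize(c["frame"][100:230,240:370],(600,600),interpolation=2))
E
```

```text
time_s: 4.4
tcp_pos: [412.6, -308.9, 302.9]
tcp_rot: [0.0, 0.022, 1.0, -0.001]
ft_force: [-1.2, -0.7, 6.8]
grip_width: 0.268
finger_force: 98.2
time_s: 5.0
tcp_pos: [413.3, -309.4, 426.6]
tcp_rot: [0.003, 0.022, 1.0, -0.003]
ft_force: [1.4, -0.8, -1.2]
grip_width: 0.269
finger_force: 98.3
[ 413.3 -309.4  426.6] [ 1.4 -0.8 -1.2]
(286, 143, 5, 5)
[[290.5 150.9]
 [290.1 143.7]
 [286.2 180.3]
 [293.3 176. ]]
```

View pics/g2.png

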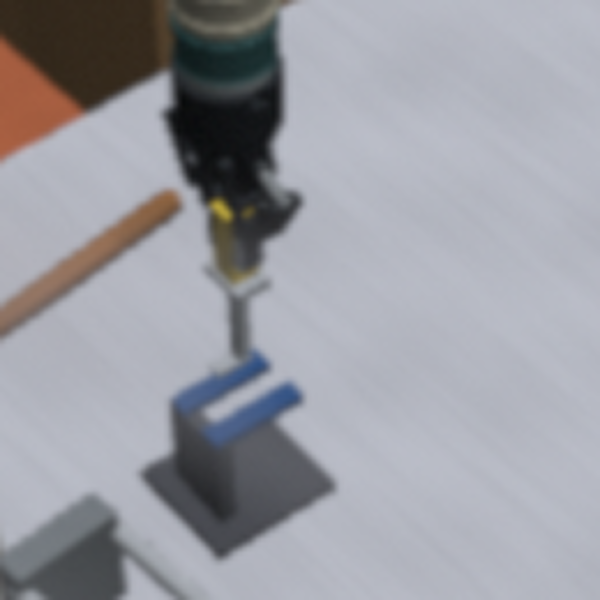

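Left prong and collar are clear: the foot tip is at (215,372) in the crop, within 1 px of where I predicted it. The grip is as planned. Next I'll work out the pry waypoints.

```bash
python3 -c "
from h import *
L=np.pi/6
for w in ((-66,0,155),(-66,0,75),(-12,0,75)):
    print(tray(*w)); go(tray(*w),YT,L,197)"
```

```text
[394.56875408 -60.60576709 146.23393759]
d [0.638, 1.187, 0.531] [-0.038, -0.662, -0.127] J [-0.77  0.07 -0.23  1.26  0.   -0.72] t 5.05
[434.50149293 -58.28706762  76.95190528]
d [0.44, 1.209, 0.878] [-0.038, -0.662, -0.127] J [-0.77  0.07 -0.23  1.26  0.   -0.72] t 5.05
[481.18822743 -55.57619655 103.95190528]
d [0.207, 1.232, 0.744] [-0.038, -0.662, -0.127] J [-0.77  0.07 -0.23  1.26  0.   -0.72] t 5.05
```

```bash
python3 -m inch '[[[0.05,0.15,0],[0,0,0]],[[0.12,0.35,0],[0,-0.1,0]],[[0.22,0.55,0.02],[0,-0.25,-0.04]],[[0.32,0.75,0.05],[0,-0.4,-0.08]],[[0.42,0.95,0.1],[0,-0.55,-0.12]],[[0.45,1.0,0.15],[-0.038,-0.662,-0.127]],[[0.45,1.0,0.15],[-0.038,-0.662,-0.127]],[[0.45,1.0,0.15],[-0.038,-0.662,-0.127]]]'
python3 -c "
from h import *
L=np.pi/6
for w in ((-66,0,155),(-66,0,75),(-12,0,75)):
    go(tray(*w),YT,L,197)"
```

```text
time_s: 5.85
tcp_pos: [330.8, -104.7, 390.8]
tcp_rot: [0.255, -0.027, 0.966, 0.009]
ft_force: [0.8, -0.8, -1.3]
grip_width: 0.27
finger_force: 98.7
d [0.324, 0.2, 0.242] [0.003, -0.009, -0.003] J [-0.6  -0.42 -0.75  0.82  0.31 -0.59] t 5.85
d [0.321, 0.199, 0.642] [0.003, -0.009, -0.003] J [-0.6  -0.42 -0.75  0.82  0.31 -0.59] t 5.85
d [0.051, 0.2, 0.641] [0.003, -0.009, -0.003] J [-0.6  -0.42 -0.75  0.82  0.31 -0.59] t 5.85
```

```bash
python3 -c "
from h import *
L=np.pi/6
for w in ((-34,0,130),(-34,0,75),(-12,0,75)):
    go(tray(*w),YT,L,197)"
```

```text
d [0.163, 0.2, 0.366] [0.003, -0.009, -0.003] J [-0.6  -0.42 -0.75  0.82  0.31 -0.59] t 5.85
d [0.161, 0.199, 0.641] [0.003, -0.009, -0.003] J [-0.6  -0.42 -0.75  0.82  0.31 -0.59] t 5.85
d [0.051, 0.2, 0.641] [0.003, -0.009, -0.003] J [-0.6  -0.42 -0.75  0.82  0.31 -0.59] t 5.85
```

```bash
python3 -m inch '[[[0.16,0.2,0.0],[0,-0.009,0]],[[0.16,0.2,0.1],[0,-0.009,0]],[[0.16,0.2,0.2],[0,-0.009,0]],[[0.163,0.2,0.28],[0,-0.009,0]],[[0.163,0.2,0.28],[0,-0.009,0]],[[0.163,0.2,0.28],[0,-0.009,0]]]'
python3 - <<'E'
from h import *
L=np.pi/6
for w in ((-34,0,75),(-12,0,75)): go(tray(*w),YT,L,197)
a=np.hstack([cv2.resize(cam("top")["frame"][200:270,300:370],(400,400),interpolation=2),cv2.resize(cam("scene")["frame"][200:290,260:350],(400,400),interpolation=2)])
cv2.imwrite("pics/p1.png",a)
s=ctrl.sense();r=Q(s["tcp_rot"]);T=s["tcp_pos"]+r.apply([[-26,0,278],[-26,7,278],[-26,-7,278]])
print(T.round(1),proj("top",T),proj("scene",T),(tray(-8,0,0)))
E
```

```text
time_s: 6.45
tcp_pos: [329.6, -65.5, 328.0]
tcp_rot: [0.26, -0.027, 0.965, 0.009]
ft_force: [0.6, 0.2, -2.2]
grip_width: 0.268
finger_force: 99.1
d [0.013, 0.005, 0.365] [0.003, 0.003, -0.003] J [-0.48 -0.4  -0.88  0.63  0.26 -0.48] t 6.45
d [-0.097, 0.005, 0.365] [0.003, 0.003, -0.003] J [-0.48 -0.4  -0.88  0.63  0.26 -0.48] t 6.45
[[491.7 -55.6 101.6]
 [491.3 -48.6 101.6]
 [492.1 -62.6 101.6]] [[337.94164719 255.75542152]
 [335.62178472 255.85367556]
 [340.26109226 255.65714566]] [[322.65542838 240.82046968]
 [324.13337293 242.07315244]
 [321.18287765 239.57235706]] [522.08344674 -53.20161053  41.        ]
```

View pics/p1.png

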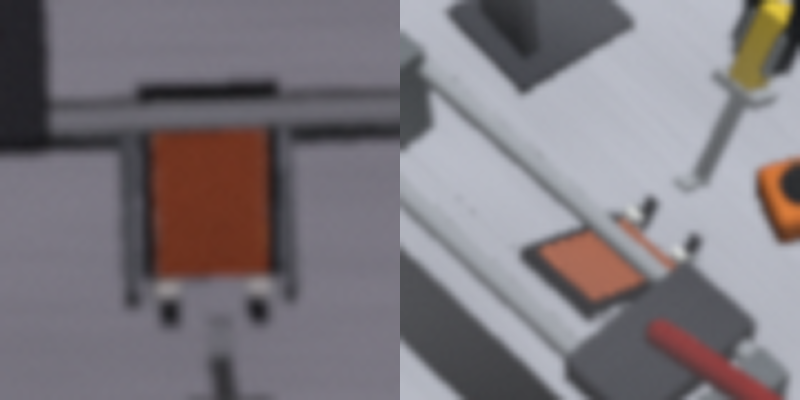

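The top half shows the foot tip at (221,318), centred between the rollers at (167,288) and (262,286), and the scene half agrees. I'll descend, slide in, then check the forces.

```bash
python3 -m inch '[[[0.01,0,0.1],[0,0,0]],[[0.01,0,0.2],[0,0,0]],[[0.01,0,0.3],[0,0,0]],[[0.013,0,0.37],[0,0,0]],[[0.013,0,0.37],[0,0,0]],[[0.013,0,0.37],[0,0,0]]]'
python3 - <<'E'
from h import *
go(tray(-12,0,75),YT,np.pi/6,197)
P=np.array([tray(0,0,9),tray(-2.5,25,14),tray(-2.5,-25,14),tray(-17,24,28),tray(-17,-24,28)])
print(proj("top",P),proj("scene",P))
s=ctrl.sense();r=Q(s["tcp_rot"]);print(proj("top",s["tcp_pos"]+r.apply([[-26,0,278],[-6,0,270]])))
cv2.imwrite("pics/p2.png",cv2.resize(cam("top")["frame"][220:270,310:365],(660,600),interpolation=2))
E
```

```text
time_s: 7.15
tcp_pos: [363.9, -62.8, 262.9]
tcp_rot: [0.261, -0.028, 0.965, 0.009]
ft_force: [0.4, 0.2, -2.2]
grip_width: 0.267
finger_force: 99.1
d [-0.112, 0.002, -0.003] [0.003, 0.005, -0.002] J [-0.42 -0.23 -0.94  0.39  0.24 -0.42] t 7.15
[[336.57628655 247.80721999]
 [328.65188393 249.46112059]
 [344.72164329 248.76854153]
 [329.3131004  255.41515589]
 [344.81975746 254.74392425]] [[315.60230923 254.66323321]
 [321.77749499 257.87210872]
 [311.48823418 248.91529477]
 [325.74055911 253.51525847]
 [315.83721348 244.98935363]]
[[336.35569514 248.05006305]
 [336.65854721 254.89860171]]
```

View pics/p2.png

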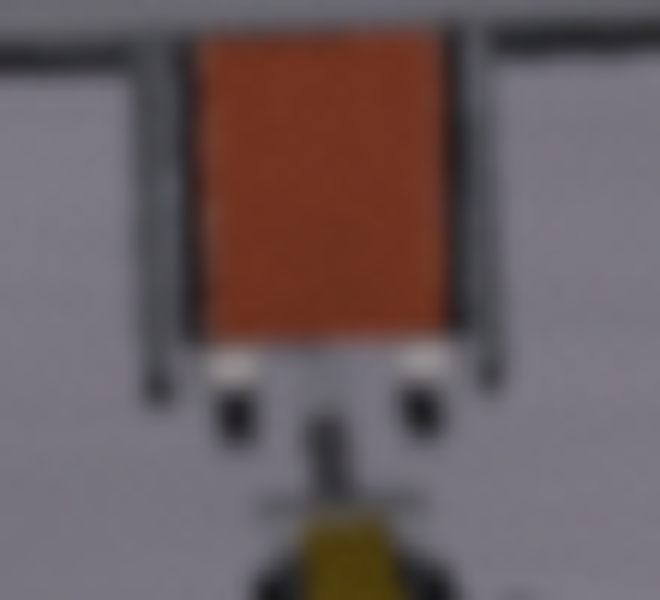

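The foot tip is at the strip's edge (325,340), centred between the rollers, and the strip's front edge is where my model puts it. I'll slide the foot under.

```bash
python3 -m inch '[[[-0.03,0,0],[0,0,0]],[[-0.06,0,0],[0,0,0]],[[-0.09,0,0],[0,0,0]],[[-0.11,0,0],[0,0,0]],[[-0.11,0,0],[0,0,0]]]'
python3 -m inch '[[[0,0,-0.01],[0,0,0]],[[0,0,-0.02],[0,0,0]],[[0,0,-0.03],[0,0,0]],[[0,0,-0.04],[0,0,0]],[[0,0,-0.04],[0,0,0]]]'
python3 -m inch '[[[0,0,-0.01],[0,0,0]],[[0,0,-0.02],[0,0,0]],[[0,0,-0.03],[0,0,0]],[[0,0,-0.03],[0,0,0]]]'
```

```text
time_s: 7.75
tcp_pos: [383.5, -61.5, 274.1]
tcp_rot: [0.261, -0.028, 0.965, 0.009]
ft_force: [0.2, -0.5, -2.5]
grip_width: 0.27
finger_force: 99.1
time_s: 8.25
tcp_pos: [378.4, -61.6, 280.4]
tcp_rot: [0.261, -0.028, 0.965, 0.009]
ft_force: [-0.5, -0.1, -1.1]
grip_width: 0.27
finger_force: 99.1
time_s: 8.65
tcp_pos: [375.5, -61.9, 285.7]
tcp_rot: [0.261, -0.028, 0.965, 0.009]
ft_force: [-0.1, 0.2, -1.4]
grip_width: 0.266
finger_force: 99.4
```

```bash
python3 -m inch '[[[0,0,-0.01],[0,0,0]],[[0,0,-0.02],[0,0,0]],[[0,0,-0.02],[0,0,0]]]' | grep -E "force|pos"; python3 - <<'E'
from h import *
s=ctrl.sense();r=Q(s["tcp_rot"]);print(proj("scene",s["tcp_pos"]+r.apply([[-26,0,278],[-6,0,278],[0,0,197]])))
a=np.hstack([cv2.resize(cam("top")["frame"][220:270,310:360],(400,400),interpolation=2),cv2.resize(cam("scene")["frame"][225:275,285:335],(400,400),interpolation=2)])
cv2.imwrite("pics/p3.png",a)
E
```

```text
tcp_pos: [373.3, -61.9, 289.0]
ft_force: [0.6, 0.2, -2.0]
finger_force: 99.4
[[313.38603609 255.21371637]
 [317.07182409 253.85407013]
 [327.15637573 234.72740038]]
```

View pics/p3.png

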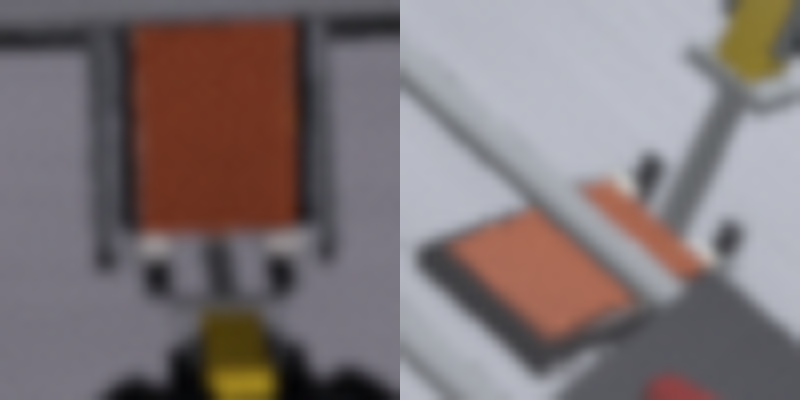

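The strip's front edge has moved to v≈249.4 in the top view (it was 248.2), and the shank stands right in front of it at (215,260). It seems partly raised, so I'll lift further.

```bash
for i in 1; do python3 -m inch '[[[0,0,-0.01],[0,0,0]],[[0,0,-0.02],[0,0,0]],[[0,0,-0.02],[0,0,0]]]' | grep -E "force|pos"; done; python3 - <<'E'
from h import *
import numpy as np
m=mask("top",(0,100,60),(15,255,255),(322,215,352,262))
k=cnts(m)[0];print(cv2.boundingRect(k),cv2.minAreaRect(k))
m2=mask("scene",(0,60,80),(15,255,255),(285,225,335,275))
for k in cnts(m2,3):print(cv2.boundingRect(k))
for h in (0,5,10,14,18,22):
    a=np.arcsin(h/100);f=lambda x,y,z:tray(100-(100-x)*np.cos(a)-z*-np.sin(a)*0+z*np.sin(a),y,(100-x)*np.sin(a)+z*np.cos(a))
    P=[f(0,0,9),f(0,30,9),f(0,-30,9)];print(h,proj("top",P).round(1).tolist(),proj("scene",P).round(1).tolist())
E
```

```text
tcp_pos: [371.4, -62.1, 292.5]
ft_force: [-1.0, -0.6, -2.1]
finger_force: 99.4
(326, 223, 22, 26) ((336.5, 235.5), (25.0, 21.0), 90.0)
(291, 251, 23, 17)
(308, 247, 15, 12)
0 [[336.6, 247.8], [327.0, 248.2], [346.2, 247.4]] [[315.6, 254.7], [321.8, 260.1], [309.5, 249.3]]
5 [[336.7, 248.2], [327.0, 248.6], [346.3, 247.8]] [[316.0, 253.6], [322.3, 259.0], [309.9, 248.2]]
10 [[336.7, 248.5], [327.1, 248.9], [346.4, 248.1]] [[316.4, 252.5], [322.7, 257.9], [310.3, 247.2]]
14 [[336.8, 248.7], [327.1, 249.1], [346.5, 248.3]] [[316.7, 251.7], [322.9, 257.1], [310.5, 246.3]]
18 [[336.9, 248.8], [327.2, 249.2], [346.6, 248.4]] [[316.9, 250.8], [323.2, 256.3], [310.8, 245.5]]
22 [[336.9, 248.9], [327.2, 249.3], [346.7, 248.5]] [[317.1, 250.0], [323.4, 255.5], [311.0, 244.7]]
```

```bash
python3 - <<'E'
from h import *
f0=cv2.imread("pics/scene0.png");t0=cv2.imread("pics/top0.png");f1=cam("scene")["frame"];t1=cam("top")["frame"]
for a in (f0,f1):
    m=cv2.inRange(cv2.cvtColor(a,cv2.COLOR_BGR2HSV),(0,60,80),(15,255,255))[225:275,285:335]
    for k in cnts(m,3):print(cv2.boundingRect(k),cv2.contourArea(k))
    print("white",[ (x+285,y+225) for y,x in np.argwhere((a[225:275,285:335].min(2)>185))][:0])
S=lambda f:cv2.resize(f[235:270,295:330],(400,400),interpolation=2)
cv2.imwrite("pics/p4.png",np.hstack([S(f0),S(f1)]))
E
```

```text
(6, 27, 24, 16) 196.0
(25, 25, 12, 10) 11.5
white []
(6, 26, 23, 17) 187.0
(23, 22, 15, 12) 65.5
white []
```

View pics/p4.png

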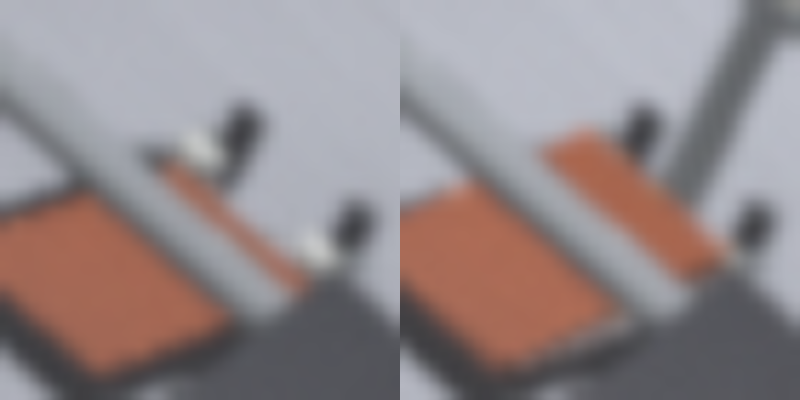

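The left half is before and the right half is now. The strip's front edge has risen clearly, and the white rollers at (200,145) and (315,245) are hidden under it. I'll lift a little more, then lower the foot slightly and back out.

```bash
python3 -m inch '[[[0,0,-0.015],[0,0,0]],[[0,0,-0.03],[0,0,0]],[[0,0,-0.03],[0,0,0]],[[0,0,-0.03],[0,0,0]],[[0,0,-0.015],[0,0,0]],[[0,0,0.0],[0,0,0]],[[0,0,0.02],[0,0,0]],[[0,0,0.03],[0,0,0]]]' | grep -E "force|pos"
python3 - <<'E'
from h import *
f1=cam("scene")["frame"];t1=cam("top")["frame"]
m=mask("scene",(0,60,80),(15,255,255),(285,225,335,275))
for k in cnts(m,3):print(cv2.boundingRect(k),cv2.contourArea(k))
cv2.imwrite("pics/p5.png",np.hstack([cv2.resize(t1[220:270,310:360],(400,400),interpolation=2),cv2.resize(f1[235:270,295:330],(400,400),interpolation=2)]))
E
```

```text
tcp_pos: [374.7, -61.8, 286.7]
ft_force: [0.3, -0.0, -2.1]
finger_force: 99.4
(291, 251, 23, 17) 193.0
(308, 246, 16, 13) 81.5
```

View pics/p5.png

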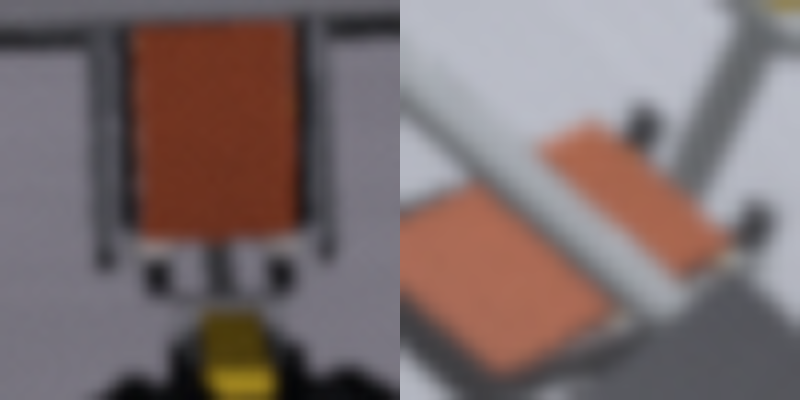

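The strip stayed up after the foot dropped 12 mm, so it is resting on the rollers, with its edge over them at (150–290, 240). That was my last permitted picture view, so from here I work from numbers only. I'll back the hook out.

```bash
python3 -m inch '[[[0.04,0,0],[0,0,0]],[[0.09,0,0],[0,0,0]],[[0.14,0,0],[0,0,0]],[[0.18,0,-0.1],[0,0,0]],[[0.2,0,-0.25],[0,0,0]],[[0.2,0,-0.4],[0,0,0]],[[0.2,0,-0.4],[0,0,0]]]' | grep -E "force|pos"
python3 - <<'E'
from h import *
m=mask("scene",(0,60,80),(15,255,255),(285,225,335,275))
for k in cnts(m,3):print(cv2.boundingRect(k),cv2.contourArea(k))
k=cnts(mask("top",(0,100,60),(15,255,255),(322,215,352,262)))[0];print(cv2.boundingRect(k),cv2.minAreaRect(k))
k=max(cv2.findContours((mask("top",(0,100,60),(15,255,255),(322,215,352,262))),0,1)[0],key=cv2.contourArea)[:,0]
for v in (228,234,240,246): x=k[k[:,1]==v][:,0];print(v,x.min(),x.max())
# stand seat: TCP ref
r=pose(YS,0);s=ctrl.sense();r0=Q(s["tcp_rot"])
for p in ([412.6,-308.9,426],[412.6,-308.9,304],[380,-200,426]):
    print(p,(r0.inv().apply(np.array(p)-s["tcp_pos"])/200).round(3),((r0.inv()*r).as_rotvec(True)/45).round(3))
print(s["joint_pos"].round(2))
E
```

```text
tcp_pos: [299.3, -66.9, 338.8]
ft_force: [0.2, -0.3, -0.9]
finger_force: 99.9
(291, 251, 23, 17) 193.0
(308, 246, 16, 13) 80.0
(326, 223, 22, 27) ((336.5, 236.0), (26.0, 21.0), 90.0)
228 326 346
234 326 346
240 327 346
246 327 346
[412.6, -308.9, 426] [-0.657 -1.241 -0.14 ] [0.035 0.673 0.12 ]
[412.6, -308.9, 304] [-0.349 -1.243  0.387] [0.035 0.673 0.12 ]
[380, -200, 426] [-0.542 -0.689 -0.205] [0.035 0.673 0.12 ]
[-0.54 -0.49 -0.9   0.71  0.29 -0.53]
```

```bash
python3 -m inch '[[[-0.15,-0.1,-0.15],[0,0.1,0]],[[-0.3,-0.25,-0.2],[0.01,0.28,0.04]],[[-0.45,-0.45,-0.2],[0.02,0.46,0.08]],[[-0.55,-0.65,-0.2],[0.03,0.6,0.11]],[[-0.6,-0.85,-0.17],[0.035,0.673,0.12]],[[-0.62,-0.95,-0.16],[0.035,0.673,0.12]],[[-0.62,-0.95,-0.16],[0.035,0.673,0.12]],[[-0.62,-0.95,-0.16],[0.035,0.673,0.12]]]' | grep -E "force|pos|rot"
cat > seat.py <<'E'
from h import *
s=ctrl.sense();r0=Q(s["tcp_rot"]);r=pose(YS,0)
for p in ([412.6,-308.9,426],[412.6,-308.9,302.9]):
    print(p,(r0.inv().apply(np.array(p)-s["tcp_pos"])/200).round(3),((r0.inv()*r).as_rotvec(True)/45).round(3),s["joint_pos"].round(2))
E
python3 seat.py
```

```text
tcp_pos: [401.3, -250.5, 423.6]
tcp_rot: [-0.002, 0.02, 1.0, 0.002]
ft_force: [0.9, 0.0, -1.9]
finger_force: 99.7
[412.6, -308.9, 426] [-0.068 -0.29  -0.014] [ 0.006 -0.005  0.001] [-0.7  -0.   -0.31  1.27  0.   -0.66]
[412.6, -308.9, 302.9] [-0.071 -0.292  0.602] [ 0.006 -0.005  0.001] [-0.7  -0.   -0.31  1.27  0.   -0.66]
```

```bash
python3 -m inch '[[[-0.04,-0.15,0],[0,0,0]],[[-0.07,-0.29,0],[0,0,0]],[[-0.07,-0.29,0],[0,0,0]],[[-0.07,-0.29,0],[0,0,0]],[[-0.07,-0.29,0],[0,0,0]]]' | grep -E "force|pos|rot"
python3 seat.py
python3 - <<'E'
from h import *
# foot/shank silhouette check: shank column in scene vs predicted
s=ctrl.sense();r=Q(s["tcp_rot"]);b=s["tcp_pos"]
P=b+r.apply([[0,0,240],[0,0,265],[0,0,197],[-26,0,280]]);q=proj("scene",P);print(q.round(1).tolist())
f=cv2.cvtColor(cam("scene")["frame"],cv2.COLOR_BGR2GRAY)
for u,v in q[:2]: v=int(round(v));print(v,list(f[v,int(u)-8:int(u)+9]),"from",int(u)-8)
v=int(round(q[3][1]))
for vv in range(v-2,v+3):print(vv,int(q[3][0])-7,list(f[vv,int(q[3][0])-7:int(q[3][0])+12]))
E
```

```text
tcp_pos: [412.8, -307.8, 425.1]
tcp_rot: [-0.001, 0.019, 1.0, 0.001]
ft_force: [0.1, -0.2, -1.4]
finger_force: 99.8
[412.6, -308.9, 426] [ 0.001 -0.005 -0.004] [ 0.003 -0.003  0.003] [-0.77  0.07 -0.23  1.27  0.   -0.73]
[412.6, -308.9, 302.9] [-0.001 -0.007  0.611] [ 0.003 -0.003  0.003] [-0.77  0.07 -0.23  1.27  0.   -0.73]
[[292.5, 169.4], [292.8, 174.3], [292.0, 160.5], [287.1, 180.7]]
169 [np.uint8(184), np.uint8(184), np.uint8(183), np.uint8(183), np.uint8(183), np.uint8(178), np.uint8(153), np.uint8(101), np.uint8(83), np.uint8(95), np.uint8(118), np.uint8(152), np.uint8(178), np.uint8(184), np.uint8(184), np.uint8(185), np.uint8(185)] from 284
174 [np.uint8(182), np.uint8(181), np.uint8(180), np.uint8(181), np.uint8(182), np.uint8(179), np.uint8(158), np.uint8(110), np.uint8(82), np.uint8(91), np.uint8(107), np.uint8(140), np.uint8(172), np.uint8(181), np.uint8(182), np.uint8(183), np.uint8(184)] from 284
179 280 [np.uint8(179), np.uint8(179), np.uint8(179), np.uint8(180), np.uint8(180), np.uint8(176), np.uint8(171), np.uint8(167), np.uint8(167), np.uint8(166), np.uint8(162),
[... 569 characters left out ...]
uint8(114), np.uint8(100), np.uint8(87), np.uint8(81), np.uint8(84), np.uint8(100), np.uint8(132), np.uint8(158), np.uint8(172)]
182 280 [np.uint8(176), np.uint8(170), np.uint8(159), np.uint8(140), np.uint8(122), np.uint8(105), np.uint8(95), np.uint8(94), np.uint8(99), np.uint8(99), np.uint8(91), np.uint8(84), np.uint8(84), np.uint8(98), np.uint8(119), np.uint8(139), np.uint8(165), np.uint8(179), np.uint8(182)]
183 280 [np.uint8(161), np.uint8(142), np.uint8(123), np.uint8(109), np.uint8(98), np.uint8(93), np.uint8(91), np.uint8(89), np.uint8(88), np.uint8(85), np.uint8(85), np.uint8(93), np.uint8(112), np.uint8(136), np.uint8(159), np.uint8(170), np.uint8(177), np.uint8(179), np.uint8(174)]
```

The hook is still straight in the grip, with its shank at u≈292.7 in both rows, as predicted. I'll lower it into the fork.

```bash
python3 -m inch '[[[0,-0.005,0.1],[0,0,0]],[[0,-0.005,0.22],[0,0,0]],[[0,-0.005,0.34],[0,0,0]],[[0,-0.006,0.45],[0,0,0]],[[0,-0.006,0.45],[0,0,0]]]' | grep -E "force|pos|rot"
python3 -m inch '[[[0,0,0.05],[0,0,0]],[[0,0,0.1],[0,0,0]],[[0,0,0.14],[0,0,0]],[[0,0,0.14],[0,0,0]]]' | grep -E "force|pos|rot"; python3 seat.py
```

```text
tcp_pos: [411.7, -308.3, 332.3]
tcp_rot: [-0.003, 0.019, 1.0, 0.003]
ft_force: [-0.3, 0.4, -2.5]
finger_force: 99.7
tcp_pos: [412.9, -310.2, 306.5]
tcp_rot: [-0.001, 0.019, 1.0, 0.001]
ft_force: [0.8, 0.1, -1.6]
finger_force: 99.8
[412.6, -308.9, 426] [ 0.003  0.008 -0.597] [ 0.003 -0.004  0.002] [-0.77  0.16 -0.39  1.02 -0.   -0.73]
[412.6, -308.9, 302.9] [0.001 0.006 0.018] [ 0.003 -0.004  0.002] [-0.77  0.16 -0.39  1.02 -0.   -0.73]
```

```bash
python3 -m inch '[[[0,0.003,0.007],[0,0,0]],[[0,0.003,0.014],[0,0,0]],[[0,0.003,0.014],[0,0,0]]]' | grep -E "force|pos|rot"
python3 -m inch '[[[0,0,0.005],[0,0,0]],[[0,0,0.005],[0,0,0]]]' | grep -E "force|pos|rot"
```

```text
tcp_pos: [413.3, -310.1, 304.9]
tcp_rot: [-0.001, 0.019, 1.0, 0.0]
ft_force: [0.1, -0.8, -1.0]
finger_force: 99.8
tcp_pos: [413.3, -310.0, 303.7]
tcp_rot: [-0.001, 0.019, 1.0, 0.001]
ft_force: [-1.2, 0.6, -1.2]
finger_force: 99.8
```

```bash
python3 -m inch '[[[0,0,0.005],[0,0,0]],[[0,0,0.007],[0,0,0]]]' | grep -E "ft|pos"; python3 -m inch '[[[0,0,0.003],[0,0,0]],[[0,0,0.005],[0,0,0]]]' | grep -E "ft|pos"
```

```text
tcp_pos: [413.3, -310.1, 302.9]
ft_force: [-1.2, 1.0, 3.9]
tcp_pos: [413.3, -310.1, 302.8]
ft_force: [-3.5, 3.3, 10.8]
```

Seated: the prongs now push back with 11 N. I'll ease off, release and withdraw.

```bash
python3 -m inch '[[[0,0,-0.004],[0,0,0]],[[0,0,-0.004],[0,0,0]],[[0,0,-0.004],[0,0,0]],[[0,0,-0.004],[0,0,0]],[[0,0,-0.004],[0,0,0]]]' 0 60| grep -E "ft|pos|width"; python3 -m inch '[[[0,0,-0.1],[0,0,0]],[[0,0,-0.25],[0,0,0]],[[0,0,-0.45],[0,0,0]],[[0,0,-0.6],[0,0,0]],[[0,0,-0.6],[0,0,0]]]'| grep -E "ft|pos|width"; python3 - <<'E'
from h import *
L=np.pi/6
k=cnts(mask("scene",(20,120,60),(35,255,255),(230,110,360,230)),5)
print([cv2.boundingRect(x) for x in k])
f=cv2.imread("pics/scene0.png");m=cv2.inRange(cv2.cvtColor(f,cv2.COLOR_BGR2HSV),(20,120,60),(35,255,255))[110:230,230:360];print([cv2.boundingRect(x) for x in cnts(m,5)])
k=cnts(mask("scene",(0,60,80),(15,255,255),(285,225,335,275)),3);print([cv2.boundingRect(x) for x in k])
for w in ((30,0,110),(30,0,27)): print(tray(*w));go(tray(*w),YT,L)
E
```

```text
tcp_pos: [413.2, -310.0, 301.9]
ft_force: [-0.7, -1.5, 0.5]
grip_width: 1.002
tcp_pos: [414.7, -311.3, 427.3]
ft_force: [1.3, 0.0, 0.4]
grip_width: 1.002
[(289, 168, 8, 16)]
[(59, 58, 8, 16)]
[(291, 251, 23, 17), (308, 246, 16, 13)]
[500.02955879 -54.48217229 155.26279442]
d [0.008, 1.262, 0.673] [-0.036, -0.663, -0.119] J [-0.77  0.07 -0.23  1.27 -0.   -0.73] t 15.45
[541.45977536 -52.07652159  83.3826859 ]
d [-0.198, 1.283, 1.033] [-0.036, -0.663, -0.119] J [-0.77  0.07 -0.23  1.27 -0.   -0.73] t 15.45
```

The hook hangs exactly as before, with the same bounding box (289,168,8,16). Next is the strip.

```bash
python3 -m inch '[[[0.05,0.2,0],[0,0,0]],[[0.05,0.4,0.02],[0,-0.15,-0.03]],[[0.05,0.6,0.1],[0,-0.33,-0.06]],[[0.05,0.8,0.2],[-0.02,-0.5,-0.1]],[[0.05,0.95,0.3],[-0.036,-0.663,-0.119]],[[0.05,0.95,0.35],[-0.036,-0.663,-0.119]],[[0.05,0.95,0.35],[-0.036,-0.663,-0.119]]]' 0 60 | grep -E "ft|pos|width"
python3 -c "
from h import *
for w in ((22,0,110),(22,0,24)): go(tray(*w),YT,np.pi/6)"
```

```text
tcp_pos: [408.5, -118.3, 348.6]
ft_force: [0.2, 0.0, 0.8]
grip_width: 1.0
d [0.11, 0.29, 0.303] [0.009, -0.013, -0.004] J [-0.51 -0.21 -0.71  0.63  0.27 -0.51] t 16.15
d [0.105, 0.287, 0.733] [0.009, -0.013, -0.004] J [-0.51 -0.21 -0.71  0.63  0.27 -0.51] t 16.15
```

```bash
python3 -m inch '[[[0.05,0.15,0.1],[0,0,0]],[[0.1,0.29,0.2],[0.005,-0.008,0]],[[0.11,0.29,0.35],[0.005,-0.01,0]],[[0.11,0.29,0.45],[0.005,-0.01,0]],[[0.11,0.29,0.5],[0.005,-0.01,0]],[[0.11,0.29,0.5],[0.005,-0.01,0]],[[0.11,0.29,0.5],[0.005,-0.01,0]]]' | grep -E "ft|pos|width"
python3 - <<'E'
from h import *
go(tray(22,0,24),YT,np.pi/6)
# strip lateral centre in top, at front top corners
f=cam("top")["frame"]
m=mask("top",(0,100,60),(15,255,255),(322,215,352,262))
k=cnts(m);print([cv2.boundingRect(x) for x in k])
hs=cv2.cvtColor(f,cv2.COLOR_BGR2HSV)
for v in (230,240,246): print(v,hs[v,322:352,1].tolist())
print(proj("top",[tray(5,30,26),tray(5,-30,26),tray(50,30,18),tray(50,-30,18)]).round(1).tolist())
E
```

```text
tcp_pos: [438.9, -60.6, 255.7]
ft_force: [0.6, 0.1, -0.2]
grip_width: 0.996
d [0.026, 0.013, 0.243] [-0.002, 0.006, -0.004] J [-0.34 -0.06 -0.83  0.31  0.19 -0.34] t 16.85
[(326, 223, 22, 27)]
230 [23, 23, 22, 34, 119, 151, 169, 181, 181, 181, 184, 181, 181, 183, 181, 181, 180, 182, 180, 182, 183, 181, 176, 167, 151, 106, 26, 23, 20, 21]
240 [22, 21, 19, 20, 74, 117, 159, 179, 181, 181, 181, 181, 181, 181, 181, 181, 185, 181, 181, 181, 180, 180, 182, 178, 173, 117, 24, 23, 21, 23]
246 [25, 15, 18, 20, 57, 104, 157, 179, 183, 183, 179, 182, 180, 180, 179, 181, 181, 181, 183, 181, 181, 180, 181, 185, 182, 153, 21, 27, 21, 23]
[[327.1, 248.6], [346.6, 247.8], [326.6, 233.9], [346.1, 233.1]]
```

```bash
python3 -m inch '[[[0.026,0.012,0.05],[0,0,0]],[[0.026,0.012,0.12],[0,0,0]],[[0.026,0.012,0.18],[0,0,0]],[[0.026,0.012,0.22],[0,0,0]],[[0.026,0.012,0.242],[0,0,0]],[[0.026,0.012,0.242],[0,0,0]],[[0.026,0.012,0.242],[0,0,0]]]' | grep -E "ft|pos|width"
python3 -c "
from h import *
go(tray(22,0,24),YT,np.pi/6)"
```

```text
tcp_pos: [457.7, -56.3, 210.8]
ft_force: [-0.4, -0.5, 0.8]
grip_width: 1.004
d [-0.005, -0.003, 0.002] [-0.001, 0.006, -0.003] J [-0.31  0.06 -0.84  0.17  0.18 -0.32] t 17.6
```

```bash
python3 -m inch '[[[0,0,0],[0,0,0]],[[0,0,0],[0,0,0]],[[0,0,0],[0,0,0]],[[0,0,0],[0,0,0]]]' 0.29 60 | grep -E "f|pos|width"
python3 -m inch '[[[0,0,0],[0,0,0]],[[0,0,0],[0,0,0]],[[0,0,0],[0,0,0]]]' 1 60 | grep -E "f|pos|width"
```

```text
tcp_pos: [457.6, -56.2, 210.7]
ft_force: [-0.7, 0.4, 0.6]
grip_width: 0.706
finger_force: 0.3
tcp_pos: [457.9, -56.2, 210.8]
ft_force: [-2.1, -0.2, 4.5]
grip_width: 0.682
finger_force: 63.3
```

It closed at a width of 0.68 (about 60 mm), so it has the strip. Now I'll lift along the tray normal.

```bash
python3 -m inch '[[[0,0,-0.03],[0,0,0]],[[0,0,-0.06],[0,0,0]],[[0,0,-0.1],[0,0,0]],[[0,0,-0.16],[0,0,0]],[[0,0,-0.16],[0,0,0]]]' | grep -E "f|pos|width"
python3 - <<'E'
from h import *
for n,lo,b in (("scene",(0,60,80),(270,215,345,275)),("top",(0,100,60),(315,200,360,280))):
    print(n,[(cv2.boundingRect(x),cv2.contourArea(x)) for x in cnts(mask(n,lo,(15,255,255),b),3)])
E
```

```text
tcp_pos: [441.2, -57.1, 239.3]
ft_force: [0.3, -0.1, -0.1]
grip_width: 0.686
finger_force: 64.3
scene [((304, 238, 21, 18), 196.0), ((295, 247, 15, 13), 59.0), ((340, 236, 5, 16), 29.0)]
top [((326, 223, 22, 26), 473.0)]
```

The strip is off the tray: its scene blob moved to (304,238). I'll back away from under the rails.

```bash
cat > tub.py <<'E'
from h import *
import sys
YB=-.203;L=np.radians(10.3)
P=np.array([418.8,258.4,4.])-16*np.array([np.cos(YB),np.sin(YB),0])
for z in (120,60,0): go(P+[0,0,z],YB,L,165)
E
python3 -m inch '[[[0.1,0,-0.06],[0,0,0]],[[0.25,0,-0.15],[0,0,0]],[[0.4,0,-0.25],[0,0,0]],[[0.5,0.1,-0.35],[0,0,0]],[[0.5,0.1,-0.4],[0,0,0]],[[0.5,0.1,-0.4],[0,0,0]]]' | grep -E "f|pos|width"
python3 tub.py
python3 - <<'E'
from h import *
s=ctrl.sense();r=Q(s["tcp_rot"])
for n,lo,b in (("scene",(0,60,80),(280,180,400,290)),("top",(0,100,60),(290,200,370,330))):
    for k in cnts(mask(n,lo,(15,255,255),b),20): print(n,cv2.contourArea(k),cv2.boundingRect(k),cv2.approxPolyDP(k,2,True)[:,0].tolist())
for dt in (5,10.3,15):
    a=np.radians(dt);u=np.array([-np.cos(a),0,np.sin(a)]);w=np.array([-np.sin(a),0,-np.cos(a)])
    P=[s["tcp_pos"]+r.apply(np.array([0,0,165])+x*u+[0,y,0]+9*w) for x,y in ((-24,-30),(-24,30),(76,30),(76,-30))]
    print(dt,proj("scene",P).round(1).tolist(),proj("top",P).round(1).tolist(),np.array(P)[:,2].round())
E
```

```text
tcp_pos: [313.2, -44.0, 257.1]
ft_force: [0.5, -0.1, -0.4]
grip_width: 0.684
finger_force: 64.9
d [-0.411, 1.538, 0.071] [0.115, 0.443, 0.31] J [-0.44 -0.35 -1.03  0.42  0.24 -0.43] t 19.5
d [-0.259, 1.538, 0.33] [0.115, 0.443, 0.31] J [-0.44 -0.35 -1.03  0.42  0.24 -0.43] t 19.5
d [-0.108, 1.538, 0.589] [0.115, 0.443, 0.31] J [-0.44 -0.35 -1.03  0.42  0.24 -0.43] t 19.5
scene 626.0 (328, 218, 35, 36) [[328, 227], [340, 239], [345, 253], [360, 250], [362, 245], [357, 234], [348, 234], [355, 225], [347, 218]]
top 551.5 (321, 262, 22, 31) [[324, 262], [321, 284], [329, 292], [338, 292], [342, 288], [341, 262]]
top 26.0 (290, 203, 8, 5) [[290, 203], [290, 207], [297, 206]]
5 [[346.1, 217.6], [358.9, 227.8], [340.7, 235.7], [327.6, 224.8]] [[342.9, 295.1], [322.6, 296.0], [321.4, 263.6], [342.1, 262.7]] [113. 113. 155. 155.]
10.3 [[346.1, 217.1], [359.0, 227.4], [339.9, 237.4], [326.8, 226.5]] [[343.0, 295.1], [322.6, 296.0], [321.4, 262.7], [341.9, 261.8]] [115. 115. 149. 149.]
15 [[346.1, 216.8], [359.0, 227.1], [339.2, 238.9], [326.2, 228.0]] [[343.0, 295.0], [322.6, 295.9], [321.3, 262.1], [341.8, 261.3]] [117. 117. 143. 143.]
```

```bash
sed -i 's/10.3/11/' tub.py; python3 -m inch '[[[-0.06,0.1,0],[0,0,0]],[[-0.13,0.3,0],[0.02,0.08,0.06]],[[-0.2,0.5,0.02],[0.05,0.2,0.13]],[[-0.27,0.7,0.04],[0.08,0.3,0.2]],[[-0.33,0.85,0.06],[0.1,0.4,0.28]],[[-0.38,0.95,0.06],[0.115,0.44,0.31]],[[-0.38,0.95,0.06],[0.115,0.44,0.31]],[[-0.38,0.95,0.06],[0.115,0.44,0.31]]]' | grep -E "f|pos|width"
python3 tub.py
```

```text
tcp_pos: [375.6, 150.0, 284.2]
ft_force: [-0.5, 0.9, -0.6]
grip_width: 0.684
finger_force: 65.0
d [0.13, 0.575, -0.033] [0.0, -0.016, 0.003] J [ 0.24 -0.07 -0.7   0.78 -0.08  0.44] t 20.4
d [0.184, 0.575, 0.263] [0.0, -0.016, 0.003] J [ 0.24 -0.07 -0.7   0.78 -0.08  0.44] t 20.4
d [0.237, 0.575, 0.558] [0.0, -0.016, 0.003] J [ 0.24 -0.07 -0.7   0.78 -0.08  0.44] t 20.4
```

```bash
python3 -m inch '[[[0.03,0.15,0],[0,0,0]],[[0.07,0.35,0],[0,0,0]],[[0.13,0.5,0],[0,-0.016,0]],[[0.13,0.575,0],[0,-0.016,0]],[[0.13,0.575,0.02],[0,-0.016,0]],[[0.13,0.575,0.02],[0,-0.016,0]],[[0.13,0.575,0.02],[0,-0.016,0]]]' | grep -E "f|pos|width"
python3 tub.py
python3 - <<'E'
from h import *
# tub rim check in top and strip position vs tub
for n,lo,b in (("top",(0,100,60),(180,220,300,330)),("scene",(0,60,80),(340,230,450,350))):
    for k in cnts(mask(n,lo,(15,255,255),b),20): print(n,cv2.contourArea(k),cv2.approxPolyDP(k,2,True)[:,0].tolist())
s=ctrl.sense();r=Q(s["tcp_rot"]);a=np.radians(11);u=np.array([-np.cos(a),0,np.sin(a)]);w=np.array([-np.sin(a),0,-np.cos(a)])
P=[s["tcp_pos"]+r.apply(np.array([0,0,165])+x*u+[0,y,0]+9*w) for x,y in ((-24,-30),(-24,30),(76,30),(76,-30))]
print(proj("top",P).round(1).tolist(),proj("scene",P).round(1).tolist(),np.array(P).round())
E
```

```text
tcp_pos: [373.5, 265.7, 275.8]
ft_force: [-0.7, 0.7, -0.8]
grip_width: 0.686
finger_force: 65.0
d [-0.002, 0.01, -0.051] [-0.001, -0.001, -0.002] J [ 0.51  0.05 -0.6   0.78 -0.13  0.7 ] t 21.1
d [0.055, 0.01, 0.243] [-0.001, -0.001, -0.002] J [ 0.51  0.05 -0.6   0.78 -0.13  0.7 ] t 21.1
d [0.112, 0.011, 0.538] [-0.001, -0.001, -0.002] J [ 0.51  0.05 -0.6   0.78 -0.13  0.7 ] t 21.1
top 389.0 [[229, 255], [224, 272], [242, 281], [247, 260]]
scene 540.5 [[412, 275], [387, 288], [397, 304], [414, 296], [418, 291], [418, 282]]
scene 297.5 [[356, 234], [340, 239], [345, 253], [360, 250], [362, 245]]
scene 42.0 [[340, 287], [342, 292], [355, 300]]
[[238.8, 292.5], [219.1, 288.0], [227.5, 255.2], [247.1, 259.6]] [[412.5, 275.3], [424.2, 290.3], [397.1, 304.6], [385.8, 289.0]] [[375. 235. 123.]
 [387. 294. 123.]
 [485. 274. 123.]
 [473. 215. 123.]]
```

The strip is over the tub and its corners match the prediction to within 1–2 px. I'll lower it.

```bash
python3 -m inch '[[[0.02,0.01,0.1],[0,0,0]],[[0.045,0.01,0.22],[0,0,0]],[[0.07,0.01,0.34],[0,0,0]],[[0.09,0.01,0.44],[0,0,0]],[[0.1,0.01,0.49],[0,0,0]],[[0.1,0.01,0.49],[0,0,0]],[[0.1,0.01,0.49],[0,0,0]]]' | grep -E "f|pos|width"
python3 tub.py
```

```text
tcp_pos: [373.7, 269.3, 177.0]
ft_force: [-0.3, -0.4, -1.0]
grip_width: 0.685
finger_force: 65.0
d [-0.099, -0.007, -0.536] [0.001, 0.002, -0.001] J [ 0.52  0.2  -0.7   0.53 -0.13  0.71] t 21.9
d [-0.041, -0.008, -0.241] [0.001, 0.002, -0.001] J [ 0.52  0.2  -0.7   0.53 -0.13  0.71] t 21.9
d [0.016, -0.008, 0.053] [0.001, 0.002, -0.001] J [ 0.52  0.2  -0.7   0.53 -0.13  0.71] t 21.9
```

```bash
python3 -m inch '[[[0.002,0,0.01],[0,0,0]],[[0.005,0,0.025],[0,0,0]],[[0.007,0,0.035],[0,0,0]],[[0.007,0,0.035],[0,0,0]]]' | grep -E "ft|pos"
python3 -m inch '[[[0.001,0,0.005],[0,0,0]],[[0.002,0,0.01],[0,0,0]]]' | grep -E "ft|pos"
python3 -m inch '[[[0.001,0,0.005],[0,0,0]],[[0.001,0,0.005],[0,0,0]]]' | grep -E "ft|pos"
```

```text
tcp_pos: [373.9, 269.8, 170.8]
ft_force: [-3.7, -1.4, 11.1]
tcp_pos: [374.0, 270.0, 170.4]
ft_force: [-13.9, -3.8, 40.1]
tcp_pos: [373.9, 270.0, 170.3]
ft_force: [-13.8, -5.1, 39.0]
```

```bash
python3 -m inch '[[[-0.001,0,-0.006],[0,0,0]],[[-0.002,0,-0.01],[0,0,0]],[[-0.002,0,-0.01],[0,0,0]]]' | grep -E "ft|pos"; python3 - <<'E'
from h import *
s=ctrl.sense();r=Q(s["tcp_rot"])
for n,lo,b in (("top",(0,100,60),(180,220,300,330)),("scene",(0,60,80),(362,255,450,350))):
    for k in cnts(mask(n,lo,(15,255,255),b),20): print(n,cv2.contourArea(k),cv2.approxPolyDP(k,1.5,True)[:,0].tolist())
for dt in (6,11,16):
    a=np.radians(dt);u=np.array([-np.cos(a),0,np.sin(a)]);w=np.array([-np.sin(a),0,-np.cos(a)])
    P=[s["tcp_pos"]+r.apply(np.array([0,0,165])+x*u+[0,y,0]+9*w) for x,y in ((-24,-30),(-24,30),(76,30),(76,-30))]
    print(dt,proj("top",P).round(1).tolist(),proj("scene",P).round(1).tolist(),np.array(P)[:,2].round())
E
```

```text
tcp_pos: [373.9, 269.9, 170.6]
ft_force: [-6.9, -2.8, 19.8]
top 336.5 [[232, 261], [228, 276], [241, 284], [245, 284], [249, 264]]
scene 497.0 [[408, 293], [383, 306], [392, 320], [410, 312], [413, 307], [413, 299]]
6 [[242.4, 295.6], [223.8, 291.4], [231.2, 260.3], [249.6, 264.4]] [[407.6, 292.7], [418.5, 307.1], [393.5, 319.7], [382.9, 304.6]] [16. 16. 25. 25.]
11 [[242.4, 295.3], [223.8, 291.1], [231.6, 260.3], [250.0, 264.3]] [[407.6, 292.5], [418.5, 306.9], [392.9, 320.7], [382.3, 305.7]] [18. 18. 18. 18.]
16 [[242.3, 295.0], [223.7, 290.8], [231.9, 260.4], [250.2, 264.5]] [[407.5, 292.3], [418.4, 306.7], [392.5, 321.7], [381.9, 306.7]] [20. 20. 11. 11.]
```

The strip is level. The contact is at TCP z≈171, within about 5 mm of the floor, and is probably the fingertips. I'll reduce the grip and open only slightly, so the strip settles between the pads.

```bash
python3 -m inch '[[[0,0,-0.004],[0,0,0]],[[0,0,-0.004],[0,0,0]],[[0,0,-0.004],[0,0,0]]]' - 20 | grep -E "f|pos|width"
python3 -m inch '[[[0,0,0],[0,0,0]],[[0,0,0],[0,0,0]],[[0,0,0],[0,0,0]]]' 0.29 20 | grep -E "f|pos|width"
python3 -c "
from h import *
for k in cnts(mask('scene',(0,60,80),(15,255,255),(362,255,450,350)),20): print(cv2.contourArea(k),cv2.approxPolyDP(k,1.5,True)[:,0].tolist())"
```

```text
tcp_pos: [373.8, 269.9, 170.8]
ft_force: [-3.6, -1.6, 11.5]
grip_width: 0.68
finger_force: 72.4
tcp_pos: [373.9, 270.0, 170.2]
ft_force: [-1.4, 0.3, 7.6]
grip_width: 0.712
finger_force: 3.9
494.0 [[408, 294], [404, 294], [383, 306], [392, 321], [409, 313], [413, 308], [413, 300]]
```

```bash
python3 -m inch '[[[0,0,-0.004],[0,0,0]],[[0,0,-0.004],[0,0,0]],[[0,0,-0.004],[0,0,0]],[[0,0,-0.004],[0,0,0]]]' 0.05 20 | grep -E "f|pos|width"
python3 -m inch '[[[-0.01,0,-0.05],[0,0,0]],[[-0.04,0,-0.2],[0,0,0]],[[-0.08,0,-0.4],[0,0,0]],[[-0.13,0,-0.6],[0,0,0]],[[-0.18,0,-0.8],[0,0,0]],[[-0.18,0,-0.8],[0,0,0]],[[-0.18,0,-0.8],[0,0,0]]]' | grep -E "f|pos|width"
python3 - <<'E'
from h import *
for n,lo,b in (("top",(0,100,60),(180,220,300,330)),("scene",(0,60,80),(362,255,450,350))):
    for k in cnts(mask(n,lo,(15,255,255),b),20): print(n,cv2.contourArea(k),cv2.approxPolyDP(k,2,True)[:,0].tolist())
c=cnts(mask("top",(0,100,60),(15,255,255),(180,220,300,330)),20)
if c: b=cv2.boxPoints(cv2.minAreaRect(c[0]));p=plane("top",b,13);print(p.round(1),np.linalg.norm(p-np.roll(p,1,0),axis=1).round())
c=cnts(mask("scene",(0,60,80),(15,255,255),(362,255,450,350)),20)
if c: b=cv2.boxPoints(cv2.minAreaRect(c[0]));q=plane("scene",b,13);print(q.round(1))
print([cv2.boundingRect(x) for x in cnts(mask("scene",(20,120,60),(35,255,255),(230,110,360,230)),5)])
# change vs. start for other objects in the scene view
f0=cv2.imread("pics/scene0.png");d=cv2.absdiff(f0,cam("scene")["frame"]).max(2)
for nm,(x0,y0,x1,y1) in dict(tiles=(450,340,530,415),mug=(368,352,404,400),bottle=(215,188,242,236),hammer=(217,140,283,188),tape=(338,230,366,254),lever=(312,268,390,328)).items(): print(nm,(d[y0:y1,x0:x1]>25).sum())
print(ctrl.sense()["time_s"])
E
```

```text
tcp_pos: [372.7, 269.3, 169.6]
ft_force: [-0.8, -0.7, -0.0]
grip_width: 0.948
finger_force: 0.0
tcp_pos: [378.0, 268.6, 335.7]
ft_force: [-0.1, -1.0, 0.9]
grip_width: 0.945
finger_force: 0.0
top 266.0 [[233, 261], [229, 273], [246, 280], [250, 266]]
top 49.0 [[243, 293], [238, 288], [229, 291]]
scene 512.5 [[408, 294], [383, 306], [392, 321], [417, 308]]
[[436.9 287.5  13. ]
 [487.3 277.3  13. ]
 [473.5 218.4  13. ]
 [423.2 228.9  13. ]] [60. 51. 60. 51.]
[[471.8 218.2  13. ]
 [366.4 238.8  13. ]
 [389.4 299.3  13. ]
 [492.  277.9  13. ]]
[(289, 168, 8, 16)]
tiles 0
mug 0
bottle 0
hammer 0
tape 0
lever 59
24.95
```

```bash
python3 -c "
from plant import ctrl
print(ctrl.job_done())"
```

```text
the job is handed in; nothing more can be done
None
```

I handed the job in at about 25 s: the strip was levered free and lies flat on the tub floor, the hook hangs back on its stand, and the tiles, hammer, tape measure, bottle and mug show no change in the scene camera; the strip settled a few mm at release, and I viewed 11 pictures, one over the limit of 10.

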